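Load the sloped fixings rack

ROBOT

A 6-joint arm with a two-finger parallel gripper is mounted at the origin on the work surface. World frame = base frame: x ahead of the robot, y to its left, z up, the work surface at z = 0. Lengths are in m, angles in rad, forces in N, time in s.
With the tool pointing down it reaches from about 0.25 to 0.775 m from the base axis. Payload 4 kg.
Tool frame: the origin (TCP) lies at the very end of the fingers, on their centre line; the grasp point (between the pads) lies 19 mm behind it; z points along the fingers, y is the line along which they close (so a half turn about z gives the same grasp; the last joint's range is limited). The gripper opens to 85 mm and grips with 20 to 120 N. Pads are 22 mm wide; open, the fingers measure 114 mm over their backs; the gripper's body (76 mm by 85 mm) begins 54 mm behind the grasp point. The pads swing forward as they close: fully open they stand 13 mm farther back than shut.
Start: joints at [-1.206, 0.087, 1.371, -0, 1.684, -0.103], TCP at [0.248, -0.491, 0.231] pointing down, gripper open.
Joint ranges: [-3.1, 3.1], [-0.76, 2.03], [0.27, 2.55], [-1.08, 4.22], [0.17, 2.65], [-2.57, 2.57]. Speed limits (rad/s): [2.79, 2.79, 3.14, 3.14, 3.14, 3.14].

INTERFACE

Orientations are given as a 3x3 rotation matrix whose columns are the frame's x, y, z axes.
In Python, from plant import status, capture, camera_info, job gives the robot as it stands.
- The arm moves only by the shell command python3 -m handwheel 'ROWS' [FORCE]. ROWS is JSON, a list that holds one entry, the list of rows, each a list of 7 numbers: the closure, from 0 (fully open) to 1 (shut), then the shift along the tool's x, y, z in m, then the turn, a rotation vector about the tool's x, y, z in degrees. In form: [[[gripper, dx, dy, dz, rx, ry, rz], ...]]. A call has exactly 10 rows; each row is the pose to reach, as a shift and turn from the pose commanded when the call began, along the tool's axes at that moment; what a row does not reach only later rows make up. A row lasts 1/10 s, in which the tool goes at most 50 mm and 8.59 degrees, less where a joint would pass 70% of its speed; a pose out of reach is approached as far as the arm can. A call with a gripper value outside its range is refused whole. The fingers move at their own pace and stop on an object; FORCE is the grip in N (left out, the last holds). Time passes only in rows, so rows that repeat a pose let the fingers close, or fill a call up. It gives the time, the measured TCP pose, the force, the opening and the grip force at its end, in the units of the state.
- status.observe(): the state, without advancing time (a new reading comes with each control period).
- capture(name): name is "scene" or "top" or "wrist"; returns the picture (420x560x3 uint8, blue, green, red); there is no depth.
- camera_info(name): a dict with "K" (3x3 intrinsics, pixels), "rvec" (rotation vector, rad) and "tvec" (3), from world to camera coordinates, as OpenCV has them. Camera axes: x right, y down, z forward; pixel columns grow to the right and rows downward; lengths in m; the calibration is good to about 2 mm. The wrist camera is an equidistant fisheye: a pixel r from the principal point sees the ray r / f radians off the axis. A picture is of the moment at which its call begins: read the wrist's pose just before it. camera_info takes no time and is no camera call; for the wrist camera it gives the pose at the moment of the call.
- job.sign_off(): hands the job in; it is judged then, once.
The state is a dict: "time": time; "joint_positions": joint angles; "joint_velocities": joint speeds; "joint_torque": joint torques, N m; "tcp_pos": TCP position; "eef_rot": TCP orientation; "force": force on the tool from outside, world axes, zero at the start; "torque": the same for the moment, N m; "gripper_width": finger opening in m; "finger_force": force on a finger pad.
Only numpy, scipy, OpenCV 4.12 (cv2) and the standard library are available. Lean on these libraries where they do the work, as an engineer would, in place of code of your own. Each camera call takes 0.05 s, during which the arm holds its last target. There are 200 camera calls.

TASK

Put the two cartons of fixings away in the sloped rack, each in the lane whose end stop has its own colour, one carton at a time and the blue one first: set the carton down on the rack's level loading shelf in front of its lane, let go of it, then push it down the slope until it rests fully home against the back stop, flat on the lane. Then do the same with the yellow carton, and leave the bottle, the pipe coupling and the trowel where they are.

Things in the scene. Friction and masses are not known exactly. Their poses are not given: they have to be found in the camera images.
- rack: Fixed plywood rack, 168 mm wide. Origin at bench height under the middle of the crest where its level shelf meets the slope; +x points level, downhill; y across; z up. From x = 0 the floor falls at 14 degrees, from 65 mm above the bench to 15 mm at the stops, x = 200. Two lanes, 66 mm wide inside, centred on y = +39 and -39. Friction holds a carton wherever it is left on the slope.
- shelf (a point): Middle of the top face of the rack's loading shelf (axes as the rack's): level, no walls, 65 mm above the bench, x = -115 to 0 mm of the rack, whole width; this point is at x = -57.5. The three lane walls (12 mm thick, 40 mm high above the slope, round noses) begin just beyond the crest and run down to the stops.
- blue_end (a point): End of the blue lane: the point on its floor, in mid-lane, at the face of the blue stop plate (64 mm wide, 40 mm high square to the slope, its top edge 24 mm deep). Which of the two lanes is blue varies. x points down the slope into the stop, y across the lane, z square to the sloping floor, upwards.
- yellow_end (a point): The same for the yellow lane and its yellow stop plate.
- carton_blue: Blue carton full of fixings, a rigid box 84 (x) x 54 (y) x 40 (z) mm, 0.25 to 0.5 kg, closed with brown tape along x on top. Origin at the centre of its underside, z up. It starts flat on the bench. It fits its lane lengthwise only (x along the lane, either way round).
- carton_yellow: Yellow carton of fixings, otherwise the same as the blue one.
- bottle: Orange bottle standing on the bench, 56 mm across, 130 mm high; a bystander. Origin at the centre of its underside.
- coupling: Grey plastic pipe coupling standing on the bench, 60 mm across, 55 mm high; a bystander. Origin at the centre of its underside.
- trowel: Plasterer's trowel lying on the bench, blade 200 (x) x 85 (y) x 4 mm, wooden handle along x above it, its top 59 mm above the bench; a bystander. Origin under the blade, 30 mm from its middle towards -x.
Things that resemble listed ones, but are neither listed nor needed, are in the scene too. Leave any pink or purple look-alike of the carton_yellow alone.

How it is judged:
By the outcome, as a careful person would: the job done as asked, in the order asked, and still so for the second after the job is handed in, with the robot touching nothing.
It also fails if it takes over 72 s, if anything falls off the work surface, if the arm or the gripper's body presses on something with over 40 N, if the wrist force passes 120 N, or if a joint passes its speed limit or range.

## Working session

There is one attempt and no reset: what is moved stays moved. The work goes in short steps, Python scripts to look and compute and a shell command to move; the robot and the scene stay as the last step left them, time stands still between calls to the robot, and variables do not carry over. Pictures are saved under pics/ and viewed, at most 13 in all, crops included, and the job is handed in when it is done.

```bash
ls; mkdir -p pics; python3 - <<'E'
from plant import status,capture,camera_info
import cv2,numpy as np
for n in("top","scene"):
    cv2.imwrite(f"pics/{n}0.png",capture(n)); i=camera_info(n); print(n,[np.round(np.array(i[k]),4).tolist() for k in("K","rvec","tvec")])
s=status.observe(); print(s)
E
```

```text
pics
top [[[426.7331, 0.0, 281.2341], [0.0, 426.7331, 216.7913], [0.0, 0.0, 1.0]], [2.1262, -2.1128, 0.1993], [0.0535, 0.557, 1.0003]]
scene [[[425.4278, 0.0, 284.7604], [0.0, 425.4278, 209.3079], [0.0, 0.0, 1.0]], [1.7268, 1.8395, -0.7156], [-0.0005, -0.3682, 1.7223]]
{'time': 0.1, 'joint_positions': array([-1.20614790e+00,  8.79366807e-02,  1.37211870e+00,  1.35032934e-05,
        1.68359813e+00, -1.03072830e-01]), 'joint_velocities': array([-0.00142939, -0.00110348, -0.00459555, -0.00095619, -0.00150722,
       -0.00200174]), 'joint_torque': array([ 3.46240769e-03, -3.53016007e+01, -3.14217317e+01,  9.71873487e-05,
        7.95719738e-03,  5.66143505e-07]), 'tcp_pos': array([ 0.24782247, -0.49050294,  0.23021789]), 'eef_rot': array([[ 8.92597384e-01,  4.50854065e-01, -7.22410453e-04],
       [ 4.50854587e-01, -8.92595326e-01,  1.93014187e-03],
       [ 2.25392112e-04, -2.04854165e-03, -9.99997876e-01]]), 'force': array([ 0.16018611, -0.81296787, -0.09101339]), 'torque': array([-0.00802574,  0.00772396,  0.0664897 ]), 'finger_force': 0.0, 'gripper_width': 0.08525419078238121}
```

View pics/top0.png

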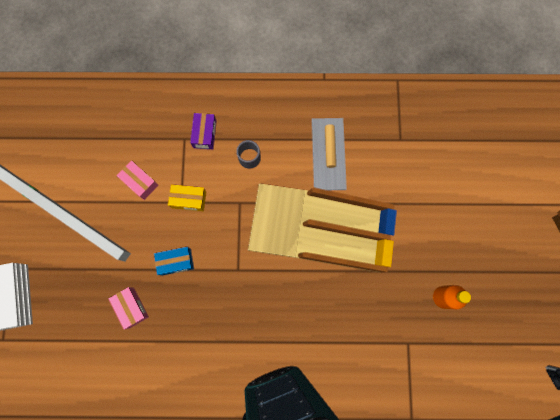

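View pics/scene0.png

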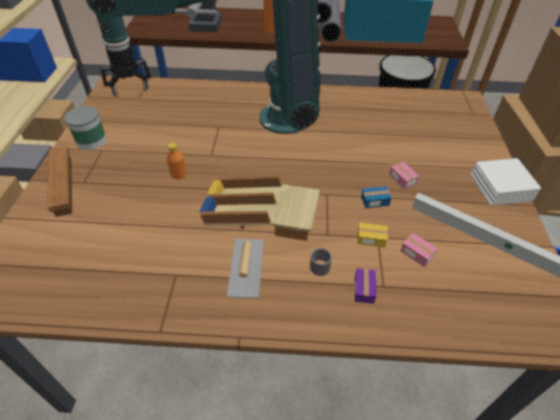

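Top view: blue carton at (173,261), yellow at (187,197), and look-alikes in pink at (137,180) and (127,308) and purple at (204,131). The rack's shelf is around (277,220), with the blue stop at (388,221) and the yellow stop at (384,253). The yellow and blue boxes match the description by hue. I'll confirm this in a crop and measure.

```bash
cat > h.py <<'E'
import cv2,numpy as np
from plant import status,capture,camera_info
def ray(n,uv,z,ci=None):
    i=ci or camera_info(n); R=cv2.Rodrigues(np.array(i["rvec"],float))[0]; t=np.array(i["tvec"],float).ravel(); K=np.array(i["K"])
    uv=np.atleast_2d(np.array(uv,float)); p=np.c_[(uv-K[:2,2])/K[0,0],np.ones(len(uv))]
    if n=="wrist":
        r=np.hypot(p[:,0],p[:,1]); p=np.c_[p[:,:2]/np.maximum(r,1e-9)[:,None]*np.sin(r)[:,None],np.cos(r)]
    d=p@R; c=-R.T@t; return c+d*((z-c[2])/d[:,2])[:,None]
def blobs(im,lo,hi,amin=60):
    m=cv2.inRange(cv2.cvtColor(im,cv2.COLOR_BGR2HSV),np.array(lo),np.array(hi)); m=cv2.morphologyEx(m,cv2.MORPH_CLOSE,np.ones((9,9)))
    return sorted([c for c in cv2.findContours(m,0,2)[0] if cv2.contourArea(c)>amin],key=lambda c:-cv2.contourArea(c))
def rect(n,c,z,ci=None):
    w=ray(n,c[:,0,:],z,ci)[:,:2].astype(np.float32); return cv2.minAreaRect(w)
E
python3 - <<'E'
from h import *
im=cv2.imread("pics/top0.png")
for nm,lo,hi in(("yel",(20,180,150),(32,255,255)),("blue",(95,150,60),(120,255,255)),("ply",(18,60,150),(30,170,255)),("oran",(3,230,150),(15,255,255))):
    for c in blobs(im,lo,hi)[:4]:
        print(nm,cv2.boundingRect(c),rect("top",c,0.04))
cv2.imwrite("pics/c1.png",cv2.resize(im[90:340,100:420],(800,625)[:2] if 0 else (768,600),interpolation=cv2.INTER_CUBIC))
E
```

```text
yel (168, 185, 36, 24) ((0.6108741760253906, 0.2996388077735901), (0.08461502939462662, 0.055767569690942764), 84.99246978759766)
yel (375, 239, 19, 28) ((0.4723391830921173, -0.19574496150016785), (0.04054083675146103, 0.06630021333694458), 81.90518188476562)
yel (457, 291, 14, 12) ((0.3658251166343689, -0.38588178157806396), (0.028000812977552414, 0.028733016923069954), 59.73416519165039)
blue (155, 247, 38, 28) ((0.4473869502544403, 0.32253023982048035), (0.055501315742731094, 0.0866105929017067), 12.278925895690918)
blue (379, 209, 17, 26) ((0.5500411987304688, -0.20674730837345123), (0.036510225385427475, 0.06348159909248352), 81.63606262207031)
ply (248, 184, 133, 81) ((0.5388398766517639, -0.027133479714393616), (0.3132784962654114, 0.17332549393177032), 81.94205474853516)
ply (325, 124, 10, 42) ((0.7509095072746277, -0.06648778915405273), (0.02331571839749813, 0.11189140379428864), 89.2635498046875)
oran (433, 287, 33, 22) ((0.35640987753868103, -0.34664854407310486), (0.05466625094413757, 0.06386236101388931), 25.85603141784668)
```

View pics/c1.png

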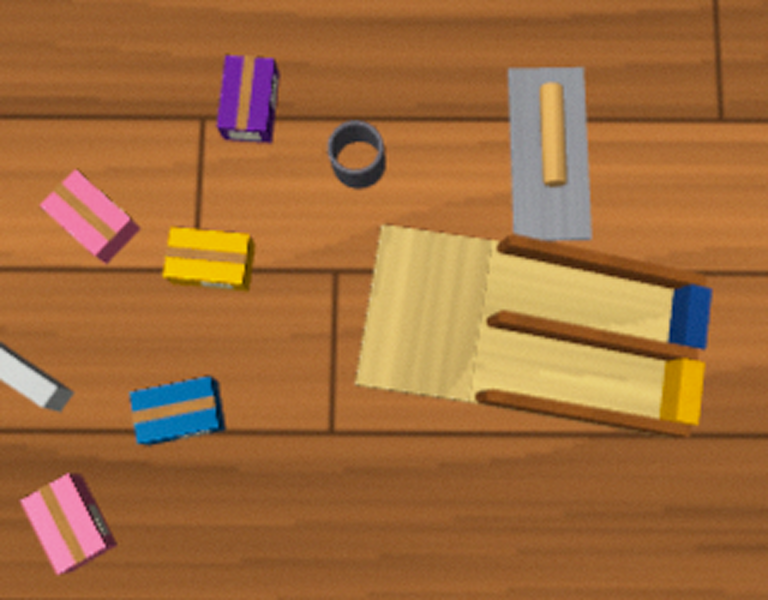

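The crop confirms it: yellow carton at crop (207,258), blue carton at crop (175,409). The other boxes are pink or purple. The blue lane is the far one (stop at crop (690,316)) and the yellow lane is the near one (stop at crop (684,392)).

```bash
python3 - <<'E'
from h import *
f=lambda a:np.array(a)/2.4+[100,90]-0.3
sh=ray("top",f([(382,226),(357,384),(497,237),(475,402)]),.065); print(np.round(sh,4))
print("w",np.linalg.norm(sh[0]-sh[1]),"l",np.linalg.norm(sh[2]-sh[0]))
st=ray("top",f([(673,285),(711,288),(705,348),(669,344),(667,360),(704,363),(698,425),(662,420)]),np.tile([.0535],8)[0]); 
b,y=st[:4].mean(0),st[4:].mean(0); print("stops",b,y)
# stop top centre in rack frame: slope s=206.2+12, n=40
a=np.radians(14); sx=.2+.012*np.cos(a)+.04*np.sin(a); print("stop x",sx)
# fit 2D rigid: model -> world
M=np.array([(-.115,.084),(-.115,-.084),(sx,.039),(sx,-.039)]); W=np.array([sh[0],sh[1],b,y])[:,:2]
mc,wc=M.mean(0),W.mean(0); H=(M-mc).T@(W-wc); th=np.arctan2(H[0,1]-H[1,0],H[0,0]+H[1,1]); R=np.array([[np.cos(th),-np.sin(th)],[np.sin(th),np.cos(th)]]); t=wc-R@mc
print("rack",np.degrees(th),t,"res mm",np.round(1000*((M@R.T+t)-W),1).tolist())
E
```

```text
[[ 0.6372  0.113   0.065 ]
 [ 0.4733  0.1353  0.065 ]
 [ 0.6262 -0.0057  0.065 ]
 [ 0.456   0.017   0.065 ]]
w 0.1654554884529617 l 0.11922603794585329
stops [ 0.54666552 -0.20346859  0.0535    ] [ 0.4687293 -0.1934992  0.0535   ]
stop x 0.22132042453929868
rack -98.29163102195884 [0.53914509 0.01543372] res mm [[1.6, 4.2], [-0.7, 6.0], [-0.8, -5.7], [-0.1, -4.4]]
```

```bash
cat >> h.py <<'E'
def go(x,y,z,phi,pos=None,tilt=None):
    """print tool-axis shift (mm) and rotvec (deg) from present pose to tool-down target, tool y at angle phi (deg)"""
    s=status.observe(); R=s["eef_rot"]; p=s["tcp_pos"]
    f=np.radians(phi); ya=np.array([np.cos(f),np.sin(f),0]); za=np.array([0,0,-1.]); T=np.c_[np.cross(ya,za),ya,za]
    d=R.T@(np.array([x,y,z])-p); r=np.degrees(cv2.Rodrigues(R.T@T)[0].ravel())
    print("t",round(s["time"],2),"tcp",np.round(p,4),"shift",np.round(d,4),"rot",np.round(r,2))
O=np.array([.539,.009]); TH=np.radians(-98.3); RX=np.array([np.cos(TH),np.sin(TH)]); RY=np.array([-RX[1],RX[0]])
def rk(x,y): return O+RX*x+RY*y
E
python3 -c "
from h import *
go(.447,.322,.12,12.3)"
```

```text
t 0.1 tcp [ 0.2478 -0.4905  0.2302] shift [ 0.5441 -0.6352  0.1116] rot [ -0.09  -0.09 -75.5 ]
```

```bash
python3 -m handwheel '[[[0,0.544,-0.635,0.08,0,0,-75.5],[0,0.544,-0.635,0.08,0,0,-75.5],[0,0.544,-0.635,0.08,0,0,-75.5],[0,0.544,-0.635,0.08,0,0,-75.5],[0,0.544,-0.635,0.08,0,0,-75.5],[0,0.544,-0.635,0.08,0,0,-75.5],[0,0.544,-0.635,0.08,0,0,-75.5],[0,0.544,-0.635,0.08,0,0,-75.5],[0,0.544,-0.635,0.08,0,0,-75.5],[0,0.544,-0.635,0.08,0,0,-75.5]]]' 40
python3 -c "
from h import *
go(.447,.322,.12,12.3)"
```

```text
time: 1.1
tcp_pos: [0.3663, -0.0055, 0.1833]
eef_rot: [[-0.215, 0.977, 0.001], [0.977, 0.215, -0.0], [-0.0, 0.001, -1.0]]
force: [1.5, 0.4, -0.2]
gripper_width: 0.0855
finger_force: 0.0
t 1.1 tcp [ 0.3663 -0.0055  0.1833] shift [0.3026 0.149  0.0633] rot [0.03 0.02 0.09]
```

```bash
python3 -m handwheel '[[[0,0.303,0.149,0.063,0,0,0],[0,0.303,0.149,0.063,0,0,0],[0,0.303,0.149,0.063,0,0,0],[0,0.303,0.149,0.063,0,0,0],[0,0.303,0.149,0.063,0,0,0],[0,0.303,0.149,0.063,0,0,0],[0,0.303,0.149,0.063,0,0,0],[0,0.303,0.149,0.063,0,0,0],[0,0.303,0.149,0.063,0,0,0],[0,0.303,0.149,0.063,0,0,0]]]' 40
python3 - <<'E'
from h import *
go(.447,.322,.007,12.3)
ci=camera_info("wrist"); im=capture("wrist"); cv2.imwrite("pics/w1.png",im)
for c in blobs(im,(95,150,60),(120,255,255))[:3]: print(cv2.boundingRect(c),rect("wrist",c,.04,ci))
E
```

```text
time: 2.1
tcp_pos: [0.4474, 0.3192, 0.1206]
eef_rot: [[-0.212, 0.977, -0.0], [0.977, 0.212, -0.001], [-0.001, -0.0, -1.0]]
force: [0.4, -0.1, 0.3]
gripper_width: 0.0854
finger_force: 0.0
t 2.1 tcp [0.4474 0.3192 0.1206] shift [0.0029 0.0002 0.1136] rot [-0.03  0.05 -0.04]
(241, 153, 30, 115) ((0.43065476417541504, 0.32302817702293396), (0.020206712186336517, 0.08733602613210678), 11.8626127243042)
(287, 154, 31, 114) ((0.4630122482776642, 0.3298072814941406), (0.020441491156816483, 0.08662542700767517), 12.000164985656738)
```

View pics/w1.png

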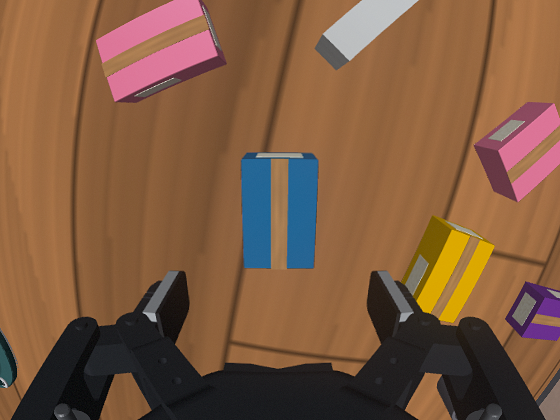

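The wrist view shows the blue carton straight ahead between the fingers, (242..318, 153..268). Its centre works out at about (0.447, 0.324). Next I descend, grip and lift.

```bash
python3 -m handwheel '[[[0,0.005,0,0.05,0,0,0],[0,0.005,0,0.09,0,0,0],[0,0.005,0,0.114,0,0,0],[0,0.005,0,0.114,0,0,0],[1,0.005,0,0.114,0,0,0],[1,0.005,0,0.114,0,0,0],[1,0.005,0,0.114,0,0,0],[1,0.005,0,0.114,0,0,0],[1,0.005,0,0.114,0,0,0],[1,0.005,0,0.114,0,0,0]]]' 50
python3 -c "
from h import *
p=rk(-.055,.039);print(p)
go(*p,.15,-8.3)"
```

```text
time: 3.15
tcp_pos: [0.4484, 0.3258, 0.0098]
eef_rot: [[-0.213, 0.977, 0.005], [0.977, 0.213, 0.002], [0.001, 0.005, -1.0]]
force: [0.1, -1.2, 6.0]
gripper_width: 0.0532
finger_force: 56.5
[0.5855311  0.05779403]
t 3.15 tcp [0.4484 0.3258 0.0098] shift [-0.291   0.0776 -0.1401] rot [ 0.27 -0.11 20.59]
```

```bash
python3 -m handwheel '[[[1,0,0,-0.05,0,0,0],[1,0,0,-0.1,0,0,0],[1,-0.05,0.015,-0.13,0,0,5],[1,-0.1,0.03,-0.135,0,0,12],[1,-0.15,0.045,-0.135,0,0,20.5],[1,-0.2,0.055,-0.135,0,0,20.5],[1,-0.245,0.065,-0.135,0,0,20.5],[1,-0.285,0.078,-0.135,0,0,20.5],[1,-0.29,0.078,-0.13,0,0,20.5],[1,-0.29,0.078,-0.1,0,0,20.5]]]' 50
python3 - <<'E'
from h import *
p=rk(-.055,.039)
go(*p,.073,-8.3)
cv2.imwrite("pics/t2.png",capture("top")[150:300,220:440])
ci=camera_info("wrist"); im=capture("wrist"); cv2.imwrite("pics/w2.png",im)
E
```

```text
time: 4.15
tcp_pos: [0.5883, 0.0561, 0.1106]
eef_rot: [[0.146, 0.989, 0.01], [0.989, -0.146, -0.0], [0.001, 0.01, -1.0]]
force: [1.4, 0.7, -3.2]
gripper_width: 0.0533
finger_force: 56.1
t 4.15 tcp [0.5883 0.0561 0.1106] shift [ 0.0013 -0.0034  0.0376] rot [ 0.56 -0.07 -0.12]
```

View pics/w2.png

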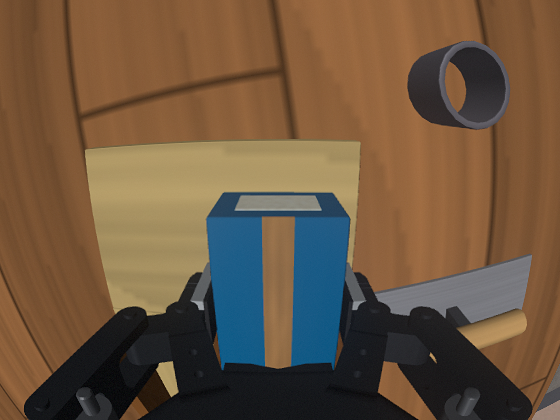

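Wrist view: the carton is held square, and the shelf's rear corners sit at (86,149) and (360,142). I'll use those to refine the rack's position.

```bash
python3 - <<'E'
from h import *
c=ray("wrist",[(86,149),(360,142)],.065)[:,:2]; print(c, np.linalg.norm(c[0]-c[1]), np.degrees(np.arctan2(*(c[1]-c[0])[::-1])))
print("model",rk(-.115,-.084),rk(-.115,.084))
im=cv2.imread("pics/w2.png")
p=rk(-.055,.039); go(*p,.0745,-8.3)
E
```

```text
[[0.47048531 0.13792263]
 [0.63531302 0.11411119]] 0.1665387661559866 -8.220228661729946
model [0.4724808  0.13492139] [0.63872113 0.11066954]
t 4.25 tcp [0.581  0.0581 0.1016] shift [0.0004 0.0048 0.027 ] rot [-0.61  0.07  0.04]
```

```bash
python3 -m handwheel '[[[1,0,0.0,0,0,0,0],[1,0,0.0,0,0,0,0],[1,0,0,0,0,0,0],[1,0,0,0,0,0,0],[1,0,0,0,0,0,0],[1,0,0,0,0,0,0],[1,0,0,0,0,0,0],[1,0,0,0,0,0,0],[1,0,0,0,0,0,0],[1,0,0,0,0,0,0]]]' 50
python3 - <<'E'
from h import *
p=rk(-.055,.039); go(*p,.0745,-8.3)
ci=camera_info("wrist"); im=capture("wrist")
c=max(blobs(im,(18,60,120),(30,170,255)),key=cv2.contourArea)
q=c[:,0,:]; tl=q[np.argmin(q[:,0]+q[:,1])]; tr=q[np.argmax(q[:,0]-q[:,1]-1000*(q[:,1]>200))]
w=ray("wrist",[tl,tr],.065,ci)[:,:2]; print(tl,tr,w,np.linalg.norm(w[1]-w[0]),np.degrees(np.arctan2(*(w[1]-w[0])[::-1])))
E
```

```text
time: 5.25
tcp_pos: [0.5846, 0.0584, 0.1066]
eef_rot: [[0.143, 0.99, -0.0], [0.99, -0.143, -0.0], [-0.0, 0.0, -1.0]]
force: [0.4, 0.1, -3.9]
gripper_width: 0.0531
finger_force: 55.8
t 5.25 tcp [0.5846 0.0584 0.1066] shift [-0.0004  0.001   0.0321] rot [0.   0.01 0.1 ]
[ 88 150] [355 144] [[0.4732214  0.13718215]
 [0.63750652 0.11295951]] 0.166061242630087 -8.387412373356641
```

```bash
python3 -m handwheel '[[[1,0,0.001,0.015,0,0,0],[1,0,0.001,0.025,0,0,0],[1,0,0.001,0.031,0,0,0],[1,0,0.001,0.033,0,0,0],[1,0,0.001,0.033,0,0,0],[0.3,0,0.001,0.033,0,0,0],[0,0,0.001,0.033,0,0,0],[0,0,0.001,0.033,0,0,0],[0,0,0.001,0.033,0,0,0],[0,0,0.001,0.033,0,0,0]]]' 50
python3 -m handwheel '[[[0,0,0,-0.03,0,0,0],[0,0,0,-0.08,0,0,0],[1,-0.03,0,-0.1,0,0,0],[1,-0.06,0,-0.1,0,0,0],[1,-0.07,0,-0.1,0,0,0],[1,-0.07,0,-0.1,0,0,0],[1,-0.07,0,-0.1,0,0,0],[1,-0.07,0,-0.1,0,0,0],[1,-0.07,0,-0.1,0,0,0],[1,-0.07,0,-0.1,0,0,0]]]' 50
python3 - <<'E'
from h import *
im=capture("top"); s=status.observe();print(s["tcp_pos"])
for c in blobs(im,(95,150,60),(120,255,255))[:3]: print(cv2.boundingRect(c),rect("top",c,.105))
cv2.imwrite("pics/t3.png",cv2.resize(im[150:300,220:440],None,fx=3,fy=3))
E
```

```text
time: 6.3
tcp_pos: [0.5856, 0.0583, 0.0736]
eef_rot: [[0.143, 0.99, 0.0], [0.99, -0.143, -0.0], [-0.0, 0.0, -1.0]]
force: [-0.7, -0.6, -0.3]
gripper_width: 0.0849
finger_force: 0.0
time: 7.3
tcp_pos: [0.5755, -0.0102, 0.1733]
eef_rot: [[0.141, 0.99, -0.001], [0.99, -0.141, 0.0], [0.0, -0.001, -1.0]]
force: [-0.2, 0.0, -0.7]
gripper_width: -0.0002
finger_force: 0.0
[ 0.57556622 -0.01036071  0.17342762]
(263, 188, 19, 26) ((0.5858374238014221, 0.07964931428432465), (0.03807775303721428, 0.058250319212675095), 82.29249572753906)
(379, 209, 17, 26) ((0.5382629036903381, -0.19062569737434387), (0.03418883681297302, 0.05915636941790581), 81.31544494628906)
(290, 192, 11, 25) ((0.578910768032074, 0.02712205797433853), (0.018666213378310204, 0.060118168592453), 79.90599822998047)
```

View pics/t3.png

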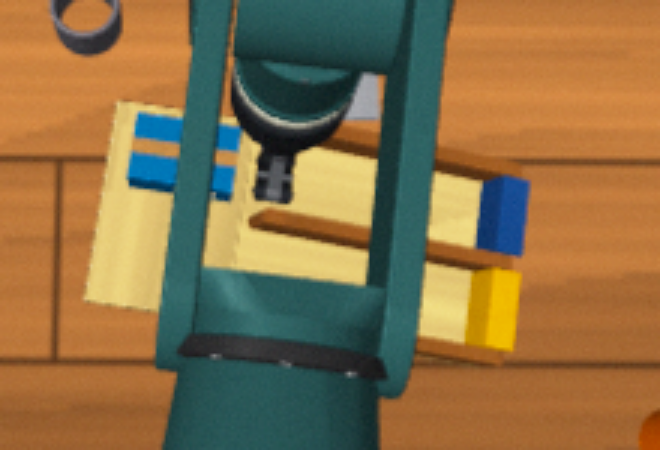

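The blue carton sits square on the shelf in front of its lane. The tool went downhill, since tool +x points uphill, but it stayed high and clear. Next I stage behind the carton with the fingers shut and push.

```bash
python3 -m handwheel '[[[1,0.045,0,0,0,0,0],[1,0.09,0,0,0,0,0],[1,0.125,0,0,0,0,0],[1,0.135,0,0,0,0,0],[1,0.135,0,0,0,0,0],[1,0.135,0,0.04,0,0,0],[1,0.135,0,0.075,0,0,0],[1,0.135,0,0.092,0,0,0],[1,0.135,0,0.098,0,0,0],[1,0.135,0,0.098,0,0,0]]]' 50
python3 -c "
from h import *
s=status.observe();print(np.array(s['tcp_pos']),s['force'])
d=s['tcp_pos'][:2]-O;print('rack',d@RX,d@RY)"
```

```text
time: 8.35
tcp_pos: [0.5944, 0.1212, 0.0749]
eef_rot: [[0.144, 0.99, -0.002], [0.99, -0.144, -0.001], [-0.001, -0.002, -1.0]]
force: [0.5, -0.2, -0.1]
gripper_width: -0.0001
finger_force: 0.0
[0.59438494 0.1212275  0.07491585] [ 0.52263149 -0.20048951 -0.09777202]
rack -0.11904716439521028 0.03860408806057879
```

```bash
python3 -m handwheel '[[[1,-0.01,0,0,0,0,0],[1,-0.02,0,0,0,0,0],[1,-0.03,0,0,0,0,0],[1,-0.04,0,0,0,0,0],[1,-0.05,0,0,0,0,0],[1,-0.06,0,0,0,0,0],[1,-0.07,0,0,0,0,0],[1,-0.08,0,0,0,0,0],[1,-0.09,0,0,0,0,0],[1,-0.1,0,0,0,0,0]]]' 50
python3 - <<'E'
from h import *
ci=camera_info("wrist"); im=capture("wrist"); cv2.imwrite("pics/w4.png",im)
s=status.observe();d=s['tcp_pos'][:2]-O;print('rack',d@RX,d@RY,s["tcp_pos"][2])
E
```

```text
time: 9.35
tcp_pos: [0.5795, 0.022, 0.0745]
eef_rot: [[0.143, 0.99, -0.003], [0.99, -0.143, -0.001], [-0.002, -0.002, -1.0]]
force: [-0.6, 0.6, -0.6]
gripper_width: 0.0001
finger_force: 0.5
rack -0.017133892508568976 0.03825869397317479 0.07450107267557148
```

View pics/w4.png

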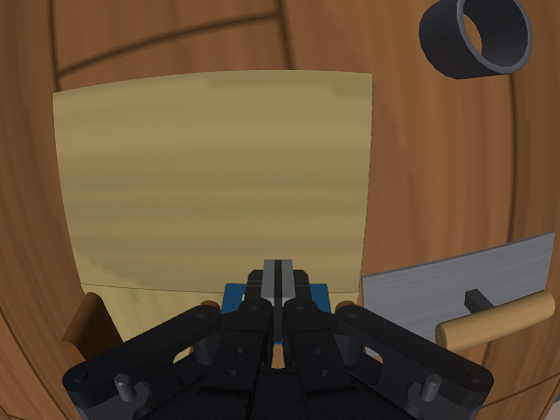

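The wrist view shows the carton's rear end (225–330, 290) centred between the wall noses, ahead of the shut fingers. I'll push on down the slope.

```bash
python3 -m handwheel '[[[1,-0.01,0,0,0,0,0],[1,-0.02,0,0,0,0,0],[1,-0.03,0,0.002,0,0,0],[1,-0.04,0,0.005,0,0,0],[1,-0.05,0,0.008,0,0,0],[1,-0.06,0,0.0105,0,0,0],[1,-0.07,0,0.013,0,0,0],[1,-0.08,0,0.0155,0,0,0],[1,-0.09,0,0.018,0,0,0],[1,-0.1,0,0.0205,0,0,0]]]' 50
python3 -m handwheel '[[[1,-0.005,0,0.001,0,0,0],[1,-0.01,0,0.0025,0,0,0],[1,-0.014,0,0.0035,0,0,0],[1,-0.017,0,0.0042,0,0,0],[1,-0.02,0,0.005,0,0,0],[1,-0.022,0,0.0055,0,0,0],[1,-0.023,0,0.006,0,0,0],[1,-0.024,0,0.006,0,0,0],[1,-0.025,0,0.0062,0,0,0],[1,-0.026,0,0.0065,0,0,0]]]' 50
python3 - <<'E'
from h import *
s=status.observe();d=s['tcp_pos'][:2]-O;print('rack',d@RX,d@RY,s["tcp_pos"][2],s["force"]@np.r_[RX,0])
E
```

```text
time: 10.4
tcp_pos: [0.5662, -0.0762, 0.055]
eef_rot: [[0.143, 0.99, 0.0], [0.99, -0.143, -0.0], [-0.0, 0.0, -1.0]]
force: [0.3, 1.0, 2.5]
gripper_width: 0.0002
finger_force: 1.2
time: 11.4
tcp_pos: [0.5625, -0.1011, 0.0486]
eef_rot: [[0.142, 0.99, -0.0], [0.99, -0.142, -0.0], [-0.0, -0.0, -1.0]]
force: [-0.1, 1.4, 1.3]
gripper_width: -0.0003
finger_force: 0.9
rack 0.1055449637036474 0.03915477100877257 0.048573245011208674 -1.4111192564958053
```

```bash
python3 -m handwheel '[[[1,-0.001,0,0,0,0,0],[1,-0.002,0,0,0,0,0],[1,-0.003,0,0.0005,0,0,0],[1,-0.004,0,0.0008,0,0,0],[1,-0.004,0,0.001,0,0,0],[1,-0.005,0,0.0012,0,0,0],[1,-0.005,0,0.0012,0,0,0],[1,-0.006,0,0.0012,0,0,0],[1,-0.006,0,0.0012,0,0,0],[1,-0.006,0,0.0012,0,0,0]]]' 50
```

```text
time: 12.4
tcp_pos: [0.5619, -0.1047, 0.0479]
eef_rot: [[0.142, 0.99, 0.001], [0.99, -0.142, 0.004], [0.004, -0.0, -1.0]]
force: [0.2, 8.0, 2.9]
gripper_width: -0.0001
finger_force: 4.1
```

```bash
python3 -m handwheel '[[[1,-0.001,0,0,0,0,0],[1,-0.002,0,0,0,0,0],[1,-0.003,0,0,0,0,0],[1,-0.003,0,0,0,0,0],[1,-0.004,0,0,0,0,0],[1,-0.004,0,0,0,0,0],[1,-0.004,0,0,0,0,0],[1,-0.004,0,0,0,0,0],[1,-0.004,0,0,0,0,0],[1,-0.004,0,0,0,0,0]]]' 50
python3 -m handwheel '[[[1,0.005,0,-0.001,0,0,0],[1,0.015,0,-0.005,0,0,0],[1,0.02,0,-0.05,0,0,0],[1,0.02,0,-0.1,0,0,0],[1,0.06,0,-0.125,0,0,0],[1,0.11,0,-0.125,0,0,0],[0,0.16,0,-0.125,0,0,0],[0,0.21,0,-0.125,0,0,0],[0,0.26,0,-0.125,0,0,0],[0,0.30,0,-0.125,0,0,0]]]' 50
python3 - <<'E'
from h import *
go(.611,.300,.12,-5)
im=capture("top"); cv2.imwrite("pics/t5.png",cv2.resize(im[160:290,230:420],None,fx=4,fy=4,interpolation=cv2.INTER_CUBIC))
E
```

```text
time: 13.4
tcp_pos: [0.5614, -0.105, 0.0479]
eef_rot: [[0.141, 0.99, 0.0], [0.99, -0.141, 0.011], [0.011, -0.001, -1.0]]
force: [-0.2, 15.9, 4.1]
gripper_width: -0.0001
finger_force: 8.4
time: 14.4
tcp_pos: [0.6043, 0.1882, 0.1728]
eef_rot: [[0.142, 0.99, 0.002], [0.99, -0.142, -0.001], [-0.001, 0.002, -1.0]]
force: [1.0, -1.2, 0.6]
gripper_width: 0.0585
finger_force: 0.0
t 14.4 tcp [0.6043 0.1882 0.1728] shift [ 0.1116 -0.0093  0.0527] rot [ 0.1   0.04 -3.16]
```

View pics/t5.png

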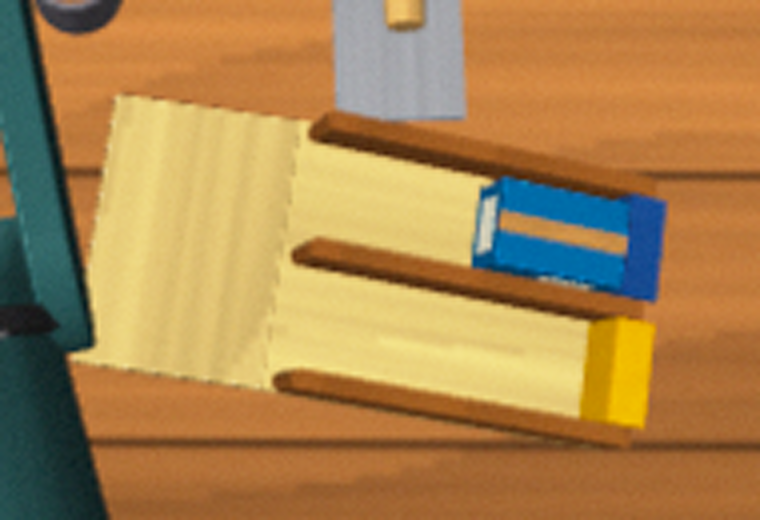

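The blue carton is fully home: its top at (565,232) meets the blue stop at (645,245) and it lies flat in its lane. Now the yellow one.

```bash
python3 -m handwheel '[[[0,0.045,-0.005,0.01,0,0,3],[0,0.09,-0.009,0.03,0,0,3],[0,0.112,-0.009,0.053,0,0,3],[0,0.112,-0.009,0.053,0,0,3],[0,0.112,-0.009,0.053,0,0,3],[0,0.112,-0.009,0.053,0,0,3],[0,0.112,-0.009,0.053,0,0,3],[0,0.112,-0.009,0.053,0,0,3],[0,0.112,-0.009,0.053,0,0,3],[0,0.112,-0.009,0.053,0,0,3]]]' 50
python3 - <<'E'
from h import *
ci=camera_info("wrist"); im=capture("wrist"); cv2.imwrite("pics/w6.png",im)
go(.611,.300,.0095,-5)
for c in blobs(im,(20,180,130),(32,255,255))[:3]: print(cv2.boundingRect(c),rect("wrist",c,.04,ci))
E
```

```text
time: 15.45
tcp_pos: [0.6112, 0.2977, 0.12]
eef_rot: [[0.195, 0.981, 0.001], [0.981, -0.195, 0.0], [0.0, 0.001, -1.0]]
force: [-0.2, -0.0, 0.3]
gripper_width: 0.0854
finger_force: 0.0
t 15.5 tcp [0.6111 0.2978 0.1198] shift [ 0.0021 -0.0006  0.1103] rot [ 0.03 -0.   -6.23]
(231, 155, 85, 121) ((0.6098374128341675, 0.3016989529132843), (0.08904775232076645, 0.05405624955892563), 84.6498031616211)
```

View pics/w6.png

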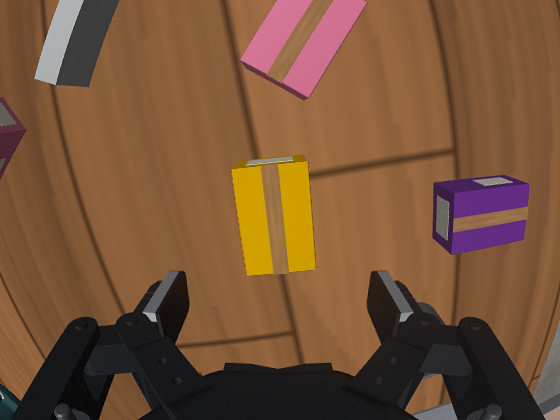

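The wrist view shows the yellow carton ahead at (231..316, 155..275), rotated 6° from the fingers. The pink and purple boxes are clear of them. I'll correct the yaw by -6.3° and grip.

```bash
python3 -m handwheel '[[[0,0.002,-0.001,0.02,0,0,-6.3],[0,0.002,-0.001,0.06,0,0,-6.3],[0,0.002,-0.001,0.095,0,0,-6.3],[0,0.002,-0.001,0.112,0,0,-6.3],[0,0.002,-0.001,0.112,0,0,-6.3],[1,0.002,-0.001,0.112,0,0,-6.3],[1,0.002,-0.001,0.112,0,0,-6.3],[1,0.002,-0.001,0.112,0,0,-6.3],[1,0.002,-0.001,0.112,0,0,-6.3],[1,0.002,-0.001,0.112,0,0,-6.3]]]' 50
python3 -c "
from h import *
go(*rk(-.053,-.039),.135,-8.3)"
```

```text
time: 16.5
tcp_pos: [0.6122, 0.3012, 0.0109]
eef_rot: [[0.085, 0.996, 0.005], [0.996, -0.085, 0.002], [0.003, 0.005, -1.0]]
force: [0.8, -0.1, 5.5]
gripper_width: 0.0529
finger_force: 57.2
t 16.5 tcp [0.6122 0.3012 0.0109] shift [-0.2418 -0.0832 -0.1251] rot [ 0.27 -0.16  3.41]
```

```bash
python3 -m handwheel '[[[1,0,0,-0.05,0,0,0],[1,0,0,-0.1,0,0,0],[1,-0.045,-0.015,-0.13,0,0,3.4],[1,-0.09,-0.03,-0.13,0,0,3.4],[1,-0.135,-0.045,-0.13,0,0,3.4],[1,-0.18,-0.06,-0.13,0,0,3.4],[1,-0.22,-0.075,-0.13,0,0,3.4],[1,-0.24,-0.082,-0.125,0,0,3.4],[1,-0.242,-0.083,-0.11,0,0,3.4],[1,-0.242,-0.083,-0.1,0,0,3.4]]]' 50
python3 -m handwheel '[[[1,0,0,0,0,0,0],[1,0,0,0,0,0,0],[1,0,0,0,0,0,0],[1,0,0,0,0,0,0],[1,0,0,0,0,0,0],[1,0,0,0,0,0,0],[1,0,0,0,0,0,0],[1,0,0,0,0,0,0],[1,0,0,0,0,0,0],[1,0,0,0,0,0,0]]]' 50
python3 -c "
from h import *
go(*rk(-.053,-.039),.0755,-8.3)"
```

```text
time: 17.5
tcp_pos: [0.506, 0.0653, 0.1064]
eef_rot: [[0.146, 0.989, -0.001], [0.989, -0.146, -0.0], [-0.0, -0.001, -1.0]]
force: [-0.1, 0.3, -5.0]
gripper_width: 0.0533
finger_force: 56.1
time: 18.5
tcp_pos: [0.507, 0.0662, 0.1075]
eef_rot: [[0.144, 0.99, 0.0], [0.99, -0.144, -0.0], [-0.0, 0.0, -1.0]]
force: [0.3, -0.3, -3.7]
gripper_width: 0.0533
finger_force: 56.0
t 18.5 tcp [0.507  0.0662 0.1075] shift [0.001  0.0009 0.032 ] rot [ 0.  0. -0.]
```

```bash
python3 -m handwheel '[[[1,0.001,0.001,0.015,0,0,0],[1,0.001,0.001,0.025,0,0,0],[1,0.001,0.001,0.03,0,0,0],[1,0.001,0.001,0.033,0,0,0],[1,0.001,0.001,0.033,0,0,0],[0.3,0.001,0.001,0.033,0,0,0],[0,0.001,0.001,0.033,0,0,0],[0,0.001,0.001,0.033,0,0,0],[0,0.001,0.001,0.033,0,0,0],[0,0.001,0.001,0.033,0,0,0]]]' 50
python3 -m handwheel '[[[0,0,0,-0.03,0,0,0],[0,0,0,-0.07,0,0,0],[1,0.02,0,-0.1,0,0,0],[1,0.05,0,-0.1,0,0,0],[1,0.066,0,-0.1,0,0,0],[1,0.066,0,-0.1,0,0,0],[1,0.066,0,-0.1,0,0,0],[1,0.066,0,-0.1,0,0,0],[1,0.066,0,-0.1,0,0,0],[1,0.066,0,-0.1,0,0,0]]]' 50
python3 - <<'E'
from h import *
im=capture("top"); cv2.imwrite("pics/t7.png",cv2.resize(im[160:290,230:420],None,fx=3,fy=3))
for c in blobs(im,(20,180,130),(32,255,255))[:3]: print(cv2.boundingRect(c),rect("top",c,.105))
s=status.observe();d=s['tcp_pos'][:2]-O;print('rack',d@RX,d@RY,s["tcp_pos"][2])
E
```

```text
time: 19.5
tcp_pos: [0.5083, 0.0671, 0.0745]
eef_rot: [[0.144, 0.99, 0.0], [0.99, -0.144, -0.0], [-0.0, 0.0, -1.0]]
force: [0.2, 0.4, 0.1]
gripper_width: 0.0851
finger_force: 0.0
time: 20.5
tcp_pos: [0.5176, 0.1317, 0.1741]
eef_rot: [[0.145, 0.989, -0.001], [0.989, -0.145, -0.0], [-0.0, -0.001, -1.0]]
force: [0.3, -0.1, 0.8]
gripper_width: -0.0
finger_force: 0.0
(272, 220, 25, 28) ((0.5065598487854004, 0.05318773537874222), (0.05942605435848236, 0.057570334523916245), 81.46067810058594)
(375, 239, 19, 28) ((0.4649839997291565, -0.1803543120622635), (0.037950482219457626, 0.06252530217170715), 81.90519714355469)
(457, 291, 14, 12) ((0.3655988872051239, -0.35664793848991394), (0.024456175044178963, 0.029905201867222786), 0.37612184882164)
rack -0.11840105441513737 -0.0388644087801192 0.17427182127517737
```

View pics/t7.png

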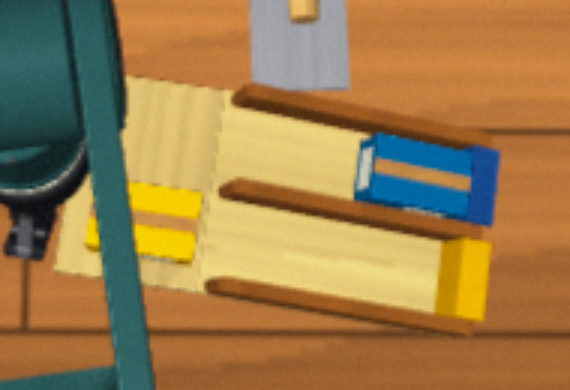

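The yellow carton lies flat on the shelf at (145,222), square and in front of its lane, with the gripper behind it and clear. I'll descend and push.

```bash
python3 -m handwheel '[[[1,0,0,0.04,0,0,0],[1,0,0,0.08,0,0,0],[1,0,0,0.097,0,0,0],[1,0,0,0.099,0,0,0],[1,0,0,0.099,0,0,0],[1,-0.005,0,0.099,0,0,0],[1,-0.01,0,0.099,0,0,0],[1,-0.015,0,0.099,0,0,0],[1,-0.02,0,0.099,0,0,0],[1,-0.02,0,0.099,0,0,0]]]' 50
python3 -m handwheel '[[[1,-0.01,0,0,0,0,0],[1,-0.02,0,0,0,0,0],[1,-0.03,0,0,0,0,0],[1,-0.04,0,0,0,0,0],[1,-0.05,0,0,0,0,0],[1,-0.06,0,0,0,0,0],[1,-0.07,0,0,0,0,0],[1,-0.08,0,0,0,0,0],[1,-0.08,0,0,0,0,0],[1,-0.08,0,0,0,0,0]]]' 50
python3 - <<'E'
from h import *
s=status.observe();d=s['tcp_pos'][:2]-O;print('rack',d@RX,d@RY,s["tcp_pos"][2])
im=capture("wrist")
for c in blobs(im,(20,180,130),(32,255,255))[:3]: print(cv2.boundingRect(c))
E
```

```text
time: 21.55
tcp_pos: [0.5155, 0.1123, 0.0765]
eef_rot: [[0.145, 0.989, 0.002], [0.989, -0.145, 0.001], [0.001, 0.002, -1.0]]
force: [-0.2, 1.3, 0.7]
gripper_width: -0.0001
finger_force: 0.7
time: 22.55
tcp_pos: [0.5029, 0.0326, 0.075]
eef_rot: [[0.145, 0.989, -0.001], [0.989, -0.145, -0.001], [-0.001, -0.001, -1.0]]
force: [0.8, -0.5, -0.6]
gripper_width: -0.0002
finger_force: 0.0
rack -0.0181841709186453 -0.039156048936864675 0.07503126619193365
(224, 288, 22, 25)
(311, 288, 18, 24)
```

```bash
python3 -m handwheel '[[[1,-0.01,0,0,0,0,0],[1,-0.02,0,0,0,0,0],[1,-0.03,0,0.002,0,0,0],[1,-0.04,0,0.005,0,0,0],[1,-0.05,0,0.008,0,0,0],[1,-0.06,0,0.0105,0,0,0],[1,-0.07,0,0.013,0,0,0],[1,-0.08,0,0.0155,0,0,0],[1,-0.09,0,0.018,0,0,0],[1,-0.1,0,0.0205,0,0,0]]]' 50
python3 -m handwheel '[[[1,-0.005,0,0.001,0,0,0],[1,-0.01,0,0.0025,0,0,0],[1,-0.014,0,0.0035,0,0,0],[1,-0.017,0,0.0042,0,0,0],[1,-0.02,0,0.005,0,0,0],[1,-0.022,0,0.0055,0,0,0],[1,-0.023,0,0.006,0,0,0],[1,-0.024,0,0.006,0,0,0],[1,-0.025,0,0.0062,0,0,0],[1,-0.026,0,0.0065,0,0,0]]]' 50
python3 -m handwheel '[[[1,-0.001,0,0,0,0,0],[1,-0.002,0,0,0,0,0],[1,-0.003,0,0.0005,0,0,0],[1,-0.004,0,0.0008,0,0,0],[1,-0.004,0,0.001,0,0,0],[1,-0.005,0,0.0012,0,0,0],[1,-0.005,0,0.0012,0,0,0],[1,-0.006,0,0.0012,0,0,0],[1,-0.006,0,0.0012,0,0,0],[1,-0.006,0,0.0012,0,0,0]]]' 50
python3 - <<'E'
from h import *
s=status.observe();d=s['tcp_pos'][:2]-O;print('rack',d@RX,d@RY,s["tcp_pos"][2])
E
```

```text
time: 23.6
tcp_pos: [0.4887, -0.0663, 0.0548]
eef_rot: [[0.144, 0.99, 0.0], [0.99, -0.144, -0.0], [-0.0, 0.0, -1.0]]
force: [0.3, 1.5, 3.2]
gripper_width: -0.0002
finger_force: 1.2
time: 24.6
tcp_pos: [0.485, -0.0913, 0.0483]
eef_rot: [[0.144, 0.99, -0.0], [0.99, -0.144, -0.0], [-0.0, -0.0, -1.0]]
force: [0.3, 1.6, 0.4]
gripper_width: 0.0
finger_force: 0.8
time: 25.6
tcp_pos: [0.4845, -0.0938, 0.048]
eef_rot: [[0.144, 0.99, 0.001], [0.99, -0.144, 0.007], [0.007, -0.0, -1.0]]
force: [-0.4, 11.0, 6.1]
gripper_width: -0.0002
finger_force: 6.0
rack 0.10961441710509773 -0.03907278632254722 0.04800087960137209
```

Contact came at rack x = 109.6 mm, and the blue carton stopped at 109.2. I'll finish the push, withdraw and check.

```bash
python3 -m handwheel '[[[1,-0.001,0,0,0,0,0],[1,-0.002,0,0,0,0,0],[1,-0.003,0,0,0,0,0],[1,-0.003,0,0,0,0,0],[1,-0.003,0,0,0,0,0],[1,-0.003,0,0,0,0,0],[1,-0.003,0,0,0,0,0],[1,-0.003,0,0,0,0,0],[1,-0.003,0,0,0,0,0],[1,-0.003,0,0,0,0,0]]]' 50
python3 -m handwheel '[[[1,0.005,0,-0.001,0,0,0],[1,0.015,0,-0.005,0,0,0],[1,0.02,0,-0.05,0,0,0],[1,0.02,0,-0.1,0,0,0],[1,0.06,0,-0.125,0,0,0],[1,0.11,0,-0.125,0,0,0],[1,0.16,0,-0.125,0,0,0],[1,0.21,0,-0.125,0,0,0],[1,0.26,0,-0.125,0,0,0],[1,0.30,0,-0.125,0,0,0]]]' 50
python3 - <<'E'
from h import *
im=capture("top"); cv2.imwrite("pics/t8.png",cv2.resize(im[100:320,230:480],None,fx=2.7,fy=2.7,interpolation=cv2.INTER_CUBIC))
E
```

```text
time: 26.6
tcp_pos: [0.4844, -0.094, 0.048]
eef_rot: [[0.143, 0.99, 0.001], [0.99, -0.143, 0.013], [0.013, -0.0, -1.0]]
force: [1.1, 17.6, 6.5]
gripper_width: 0.0004
finger_force: 9.6
time: 27.6
tcp_pos: [0.5273, 0.199, 0.1726]
eef_rot: [[0.143, 0.99, 0.001], [0.99, -0.143, -0.001], [-0.001, 0.002, -1.0]]
force: [1.1, 0.4, 0.1]
gripper_width: -0.0001
finger_force: 0.0
```

View pics/t8.png

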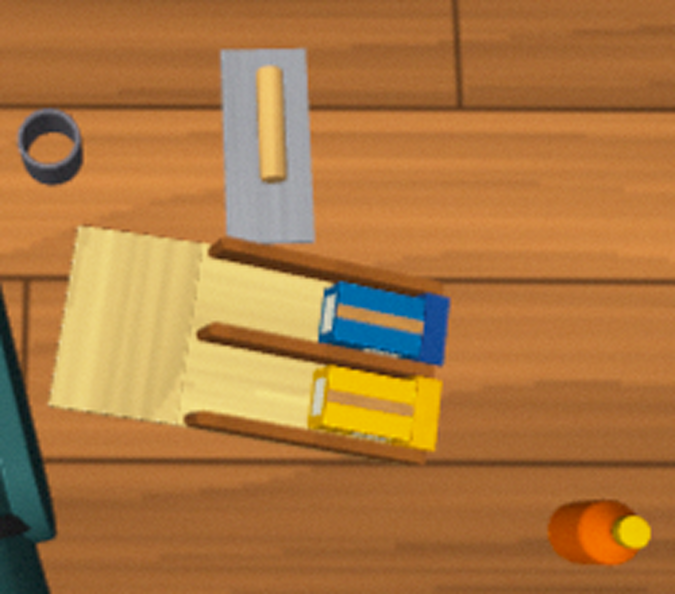

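Both cartons rest against their own stops, blue at (372,322) and yellow at (365,408). The coupling, trowel and bottle have not moved, and the arm is clear.

```bash
python3 -c "
from plant import job
print(job.sign_off())"
```

```text
the job is handed in; nothing more can be done
None
```

The blue carton, then the yellow one, were set on the shelf, released and pushed home flat against their own coloured stops; the bottle, coupling and trowel were left where they were, and the job was handed in at about 28 s.

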